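Unfold the vise crank and clamp the carving board

TASK

Swing the folded handle of the board vise's crank up until it stands fully upright, then turn the crank clockwise by that handle until the carved board is firmly clamped between the jaws, firm but without crushing its soft wood. Leave the handle upright, let go, and leave the other things on the table where they are.

Things in the scene. Friction and masses are not known exactly. Their poses are not given: they have to be found in the camera images.
- vise: Grey board vise fixed to the table; bed 130 mm (its x) by 340 mm (its y, -85 to +255 mm), 20 mm high. Origin at table height on the vertical crank axis, z up. At the origin a gearbox 90x95 mm, top 75 mm above the table, with a 48 mm boss to 87 mm. Along +y follow the moving jaw, the board and the fixed jaw (face at y = 216 mm); jaw tops are 42 mm above the table.
- crank_axis (a point): Point on the crank axis 122 mm above the table, level with the handle's folding hinge; axes as the vise's. The crank is a flat steel bar 18 mm wide, 8 mm thick, top 108 mm above the table, its hinge end 80 mm from the axis. The drive is stiff and stays where it is left: turned slowly with the jaw free it takes about 7 N of sideways push at the handle; each 10 N of clamping adds 1.2 N. At a halt some 5 N of the 7 N remain.
- crank (a joint): Crank angle in rad, growing clockwise seen from above (tightens: the moving jaw advances 9.55 mm per rad along the vise's +y). At angle a the bar points from the axis along (-cos a, +sin a) in the vise's x, y. Starts between -0.7 and 0.7; the board is met and pushed to the fixed jaw after roughly 3 to 5 rad of turning. End stops at -1.2 and 6.4.
- fold (a joint): Folding hinge of the handle in rad: 0 folded flat inward over the bar, free end towards the crank axis; 1.571 fully upright, at its stop. Its axis is level and square to the bar. The hinge is stiff and stays where it is left: moving it takes about 4 N at the middle of the grip, and so an equal pull or push along the bar folds the upright handle back. It starts between 0 and 0.3.
- grip_center (a point): Middle of the black handle grip, a round sleeve 24 mm thick, 48 mm long, spinning freely about its own length (a hand holding it need not turn with the crank). 36 mm from the folding hinge; the sleeve reaches from 12 to 60 mm from the hinge. Folded: level, centre line 14 mm above the bar's top; upright: centre 158 mm above the table. Its x runs along the grip away from the hinge.
- fold_pivot (a point): Centre of the folding hinge at the crank bar's outer end, 80 mm from the crank axis, 122 mm above the table.
- board_center (a point): Centre of the carved printing board lying loose and flat on the vise bed between the jaws: soft pear wood, about 130 mm (its x) by 95 mm (its y, between the jaws), 24 mm high, 0.15 to 0.3 kg. It has some room to either jaw.
- board: The same carved board; origin under its centre. Firm clamping is 25 to 60 N on it, felt as 3 to 7 N more sideways push at the handle than with the jaw free (a good aim, read at a halt, is 10 to 11 N of push in all); beyond 75 N the wood is crushed.
- jaw: The moving jaw, 120 mm wide; origin at the middle of the lower edge of its steel face, which looks along the vise's +y. The face is a steel pad on stiff springs that give about 1 mm per 20 N. Driven by the crank.
- chisel: A bystander, to be left where it is: carving chisel lying flat, 20 mm round wooden handle 100 mm long and a 70 mm steel blade; origin at the ferrule, underside
- gouge: A bystander, to be left where it is: second chisel lying flat, 90 mm dark handle and 70 mm blade; origin at the ferrule, underside
- pad_brush: A bystander, to be left where it is: round wooden pad brush with a knob, 72 mm across, 66 mm high; origin under its centre
- mallet: A bystander, to be left where it is: wooden mallet lying flat, head 50x100x48 mm, handle 150 mm; origin at the table where the handle meets the head
- ink_bowl: A bystander, to be left where it is: white bowl, 100 mm across, 45 mm high; origin under its centre
- spare_block: A bystander, to be left where it is: uncarved block lying flat, 100x150x26 mm; origin under its centre
- tool_cup: A bystander, to be left where it is: blue ceramic cup, 80 mm across, 100 mm high; origin under its centre

How it is judged:
On the way, in this order (a step that is already met when the one before it is completed fails the run):
1. the handle is swung up fully upright while the board is still loose (value of joint fold above 1.45 rad and contact force between jaw and board below 5 N), for 0.2 s.
2. the crank is turned until the board is firmly clamped, the handle still upright (contact force between jaw and board above 20 N and value of joint fold above 1.3 rad), for 0.3 s.
At the end, for the whole second after the job is handed in: The handle stands upright (fold joint above 1.45 rad), the board lies flat on the bed (centre below 36 mm) and at rest, clamped by the moving jaw with 20 to 65 N, and nothing touches the crank (contact force between jaw and board between 20 and 65 N and value of joint fold above 1.45 rad and linear speed of board below 0.01 m/s and z of board_center in the frame of vise below 0.036 m).
It fails at once if the board is crushed: the jaw presses it with more than 75 N (contact force between jaw and board above 75 N).
It fails at once if one of the other things on the table is moved by more than 30 mm (distance of any of chisel, gouge, pad_brush, mallet, ink_bowl, spare_block, tool_cup from where it was at the start of the episode above 0.03 m).
It also fails if it takes over 70 s, if anything falls off the work surface, if the arm or the gripper's body presses on something with over 40 N, if the wrist force passes 120 N, or if a joint passes its speed limit or range.

ROBOT

A 7-joint arm with a two-finger parallel gripper is mounted at the origin on the work surface. World frame = base frame: x ahead of the robot, y to its left, z up, the work surface at z = 0. Lengths are in m, angles in rad, forces in N, time in s.
With the tool pointing down it reaches from about 0.4 to 0.875 m from the base axis. Payload 19.3 kg.
Tool frame: the origin (TCP) lies at the very end of the fingers, on their centre line; the grasp point (between the pads) lies 19 mm behind it; z points along the fingers, y is the line along which they close (so a half turn about z gives the same grasp; the last joint's range is limited). The gripper opens to 85 mm and grips with 20 to 120 N. Pads are 22 mm wide; open, the fingers measure 114 mm over their backs; the gripper's body (76 mm by 85 mm) begins 54 mm behind the grasp point. The pads swing forward as they close: fully open they stand 13 mm farther back than shut.
Start: joints at [1.271, 0.521, -0.036, 1.599, 0.021, 1.021, -0.113], TCP at [0.142, -0.609, 0.231] pointing down, gripper open.
Joint ranges: [-2.91, 2.91], [-0.3, 2.13], [-1.5, 1.42], [0.17, 2.43], [-1.26, 4.41], [0.16, 1.93], [-2.52, 2.52]. Speed limits (rad/s): [1.89, 1.89, 2.39, 2.39, 3.01, 3.01, 3.01].

INTERFACE

Orientations are given as [roll, pitch, yaw] about the fixed x, y, z axes, in that order (R = Rz(yaw) Ry(pitch) Rx(roll)).
In Python, from workcell import bot gives the robot as it stands.
- The arm moves only by the tool jog_arm, never from a script. Its argument "motion" is a list of rows, each a list of 5 numbers: the shift along the tool's x, y, z scaled (see below), then the turn about the tool's z scaled (see below), then the opening, from 0 (shut) to 1 (fully open). A call has 1 to 12 rows; each row shifts and turns the commanded pose from where the row before left it, along the tool's axes as they then stand; what a row does not reach is not made up. The controller multiplies each number of a shift by 30 mm and each number of a turn by 0.08 rad. A row lasts 1/10 s, in which the tool goes at most 50 mm and 8.59 degrees, less where a joint would pass 70% of its speed; a pose out of reach is approached as far as the arm can. A call with a number of a shift or a turn outside -1 to 1 is refused whole. A call with a gripper value outside its range is refused whole. The fingers move at their own pace and stop on an object; "newtons" is the grip in N (left out, the last holds). Time passes only in rows, so rows that do not move let the fingers close. It gives the time, the measured TCP pose, the force, the opening and the grip force at its end, in the units of the state.
- bot.observe(): the state, without advancing time (a new reading comes with each control period).
- bot.grab_frame(name): name is "side" or "top"; returns a dict with "pixels" (420x560x3 uint8, red, green, blue), "fovy" (degrees; the focal length in pixels is half the picture's height over the tangent of half this angle, whatever the lens; pixels are square), "cx", "cy" (the principal point, pixels), "rvec" (rotation vector, rad) and "tvec" (3), from world to camera coordinates, as OpenCV has them. Camera axes: x right, y down, z forward; pixel columns grow to the right and rows downward; lengths in m; the calibration is good to about 2 mm. A picture is of the moment at which its call begins. There is no depth.
- bot.job_done(): hands the job in; it is judged then, once.
The state is a dict: "clock": time; "qpos": joint angles; "qd": joint speeds; "joint_efforts": joint torques, N m; "position": TCP position; "tool_rot": TCP orientation; "force": force on the tool from outside, world axes, zero at the start; "moment": the same for the moment, N m; "grip_width": finger opening in m; "finger_force": force on a finger pad.
Only numpy, scipy, OpenCV 4.12 (cv2) and the standard library are available. Lean on these libraries where they do the work, as an engineer would, in place of code of your own. Each camera call takes 0.05 s, during which the arm holds its last target. There are 200 camera calls.

## Working session

There is one attempt and no reset: what is moved stays moved. The work goes in short steps, Python scripts to look and compute and a tool call to move; the robot and the scene stay as the last step left them, time stands still between calls to the robot, and variables do not carry over. Pictures are saved under pics/ and viewed, at most 10 in all, crops included, and the job is handed in when it is done.

Besides the shell and the picture viewer there is one more tool, called after "Call:" by a JSON object that holds its "op" and its "data". jog_arm: Moves the arm, as the interface text tells. Shifts and turns lie within -1 to 1; 1 stands for 30 mm of shift or 0.08 rad of turn. Its arguments: {"type":"object","properties":{"motion":{"type":"array","items":{"type":"array","items":{"type":"number"}}},"newtons":{"type":"number"}},"required":["motion"]}

```bash
mkdir -p pics; ls; cat > h.py <<'E'
import numpy as np, cv2
from workcell import bot
def grab(n,f=None):
    d=bot.grab_frame(n)
    if f: cv2.imwrite('pics/'+f,d['pixels'][:,:,::-1])
    R=cv2.Rodrigues(np.array(d['rvec'],float))[0];t=np.array(d['tvec'],float).ravel()
    h,w=d['pixels'].shape[:2];F=h/2/np.tan(np.radians(d['fovy'])/2)
    K=np.array([[F,0,d['cx']],[0,F,d['cy']],[0,0,1.]])
    return d,K,R,t
def ray(K,R,t,u,v):
    c=-R.T@t; r=R.T@np.linalg.inv(K)@np.array([u,v,1.]); return c,r
def onz(K,R,t,u,v,z):
    c,r=ray(K,R,t,u,v); return c+r*(z-c[2])/r[2]
def proj(K,R,t,p):
    q=K@(R@np.array(p,float)+t); return q[:2]/q[2]
E
python3 - <<'E'
from h import *
for n in('top','side'):
    d,K,R,t=grab(n,n+'0.png'); print(n,d['fovy'],d['cx'],d['cy'],-R.T@t,R[2])
print(bot.observe())
E
```

```text
pics
top 57.26837653584971 274.1293145913173 211.86626787302342 [ 0.38046568 -0.00707825  1.23767755] [ 0.16245913  0.00777397 -0.98668465]
side 48.97048426092018 281.8075846378741 208.09043298125235 [ 0.41565676 -0.94218041  0.79767551] [ 0.13142463  0.80516775 -0.57830136]
{'clock': 0.1, 'qpos': array([ 1.2708072 ,  0.52194455, -0.03633256,  1.59993035,  0.02117863,
        1.02109888, -0.1127933 ]), 'qd': array([-3.03864156e-04, -2.75224115e-03,  1.20006956e-03, -1.72695391e-03,
        1.11172785e-03,  6.30150673e-04, -9.58495312e-05]), 'joint_efforts': array([ 3.93153998e-03, -9.28499722e+01,  1.98389523e+00, -3.70530438e+01,
        1.81542733e-02,  5.43744143e-03, -6.20068749e-05]), 'position': array([ 0.1422675 , -0.6082921 ,  0.23079676]), 'tool_rot': array([-3.14059665e+00,  4.84573159e-05,  2.29777775e-01]), 'force': array([0.26981257, 0.06991195, 0.18272482]), 'moment': array([ 0.001374  ,  0.01678886, -0.03869149]), 'finger_force': 0.0, 'grip_width': 0.08569508338176461}
```

View pics/top0.png

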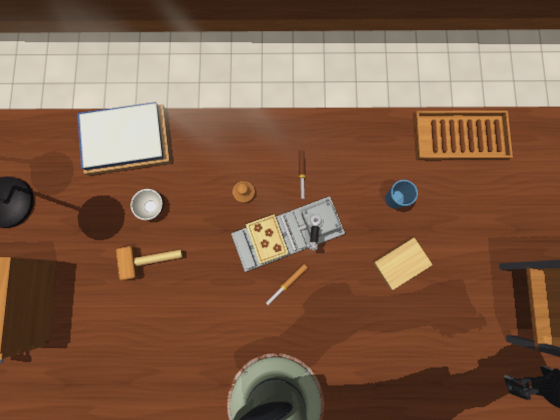

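View pics/side0.png

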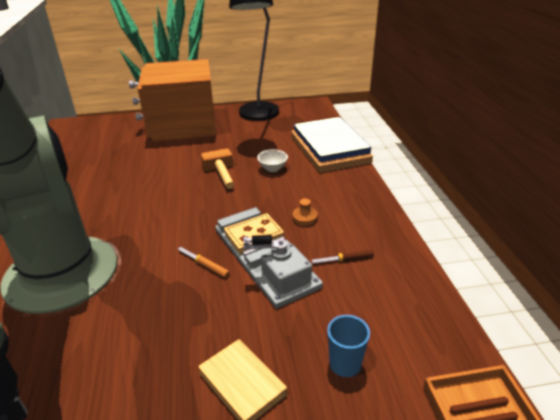

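The top view shows the vise bed from (340,215) to (240,255), with the gearbox near (320,220) and the crank and black grip near (314,235). I'll enlarge and measure.

```bash
python3 - <<'E'
from h import *
a=cv2.imread('pics/top0.png')[185:285,220:360]; b=cv2.imread('pics/side0.png')[195:310,205:335]
a=cv2.resize(a,(784,560),interpolation=cv2.INTER_CUBIC); cv2.imwrite('pics/top0c.png',a)
cv2.imwrite('pics/side0c.png',cv2.resize(b,None,fx=5.2,fy=5.2,interpolation=cv2.INTER_CUBIC)[:600])
E
```

```text
(no output)
```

View pics/top0c.png

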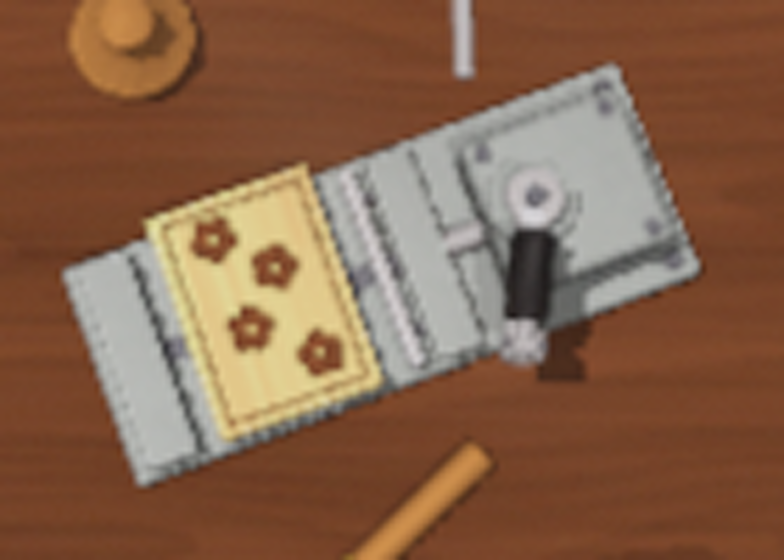

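View pics/side0c.png

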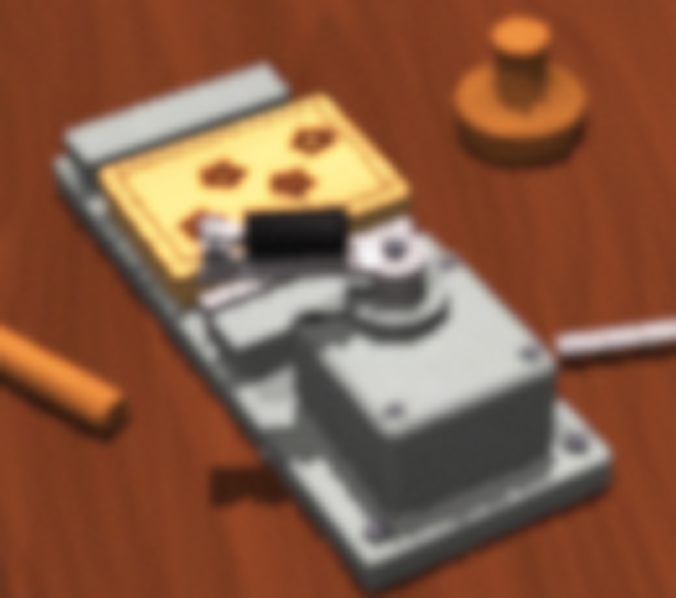

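The crop shows the hub at (535,195), the hinge at about (525,338), the grip at (531,272) and the bed corners; the handle is folded nearly flat.

```bash
python3 - <<'E'
from h import *
d,K,R,t=grab('top'); 
P=lambda u,v,z: onz(K,R,t,u/5.6+220-.4,v/5.6+185-.4,z)
ax=P(535,195,.110); hi=P(525,338,.122); gr=P(531,272,.130)
print('ax',ax,'hinge',hi,'grip',gr, 'len',np.linalg.norm(hi[:2]-ax[:2]))
c=[P(*p,.02) for p in((615,68),(698,268),(142,485),(65,270))]; print(np.round(c,3))
y=(c[2]+c[3]-c[0]-c[1])/2; y/=np.linalg.norm(y); print('vy ang',np.arctan2(y[1],y[0]))
x=np.array([y[1],-y[0],0]); o=(c[0]+c[1])/2+.085*y; print('origin',o,'vx',x,'vy',y)
b=hi-ax; print('a',np.arctan2(b@y,-(b@x)))
# side hub/grip check
d,K,R,t=grab('side')
S=lambda u,v,z: onz(K,R,t,u/5.2+205-.4,v/5.2+195-.4,z)
print('side ax',S(396,248,.110),'grip at .122/.135',S(296,234,.122),S(296,234,.135),'inner end',S(345,234,.13),'outer',S(247,234,.122))
# board/jaw
d,K,R,t=grab('top')
for p in((345,175),(420,362)): print('jaw',(P(*p,.042)-o)@np.c_[x,y])
for p in((308,168),(380,385),(228,440),(148,218)): print('board',(P(*p,.044)-o)@np.c_[x,y])
E
```

```text
ax [ 0.54309109 -0.11950492  0.11      ] hinge [ 0.46666498 -0.11170879  0.122     ] grip [ 0.50007384 -0.11467912  0.13      ] len 0.0768227216153004
[[ 0.63  -0.176  0.02 ]
 [ 0.514 -0.22   0.02 ]
 [ 0.393  0.094  0.02 ]
 [ 0.514  0.139  0.02 ]]
vy ang 1.9309322169828707
origin [ 0.54194349 -0.11843942  0.02      ] vx [0.93584894 0.35240141 0.        ] vy [-0.35240141  0.93584894  0.        ]
a 0.4617929175937284
side ax [ 0.54587788 -0.12028351  0.11      ] grip at .122/.135 [ 0.50155345 -0.11662608  0.122     ] [ 0.4999008  -0.13250974  0.135     ] inner end [ 0.5217073  -0.13047009  0.13      ] outer [ 0.4801088 -0.112504   0.122    ]
jaw [0.05590058 0.08425161]
jaw [-0.05667322  0.0828308 ]
board [0.06670619 0.10236275]
board [-0.06074071  0.10817291]
board [-0.05921666  0.19711067]
board [0.07203392 0.19603028]
```

Call:
{"op": "jog_arm", "data": {"motion": [[0,0,0,0.82,1],[0,0,0,0.82,1],[0,0,0,0.82,1],[0,0,0,0.82,1],[0,0,0,0.82,1],[0.5,-0.85,0,0,1],[0.5,-0.85,0,0,1],[0.5,-0.85,0,0,1],[0.5,-0.85,0,0,1],[0.5,-0.85,0,0,1],[0.5,-0.85,0,0,1],[0.5,-0.85,0,0,1]], "newtons": 25}}

```text
clock: 1.45
position: [0.2649, -0.4402, 0.2313]
tool_rot: [3.142, -0.0, -0.098]
force: [1.9, -0.5, 0.1]
grip_width: 0.0855
finger_force: 0.0
```

Call:
{"op": "jog_arm", "data": {"motion": [[0.5,-0.85,0,0,1],[0.5,-0.85,0,0,1],[0.5,-0.85,0,0,1],[0.5,-0.85,0,0,1],[0.5,-0.85,0,0,1],[0.5,-0.85,0,0,1],[0.5,-0.85,0,0,1],[0.5,-0.85,0,0,1],[0.5,-0.85,0,0,1],[0.5,-0.85,0,0,1],[0,0,0,0,1]]}}

```text
clock: 2.55
position: [0.4406, -0.199, 0.2313]
tool_rot: [-3.14, -0.001, -0.094]
force: [-0.5, -2.1, -0.1]
grip_width: 0.0852
finger_force: 0.0
```

Call:
{"op": "jog_arm", "data": {"motion": [[0.56,-0.99,0,0,1],[0.56,-0.99,0,0,1],[0.57,-0.99,0,0,1],[0,0,0.5,0,1],[0,0,0.5,0,1],[0,0,0.5,0,1],[0,0,0.5,0,1],[0,0,0.5,0,1],[0,0,0,0,1]]}}

```text
clock: 3.45
position: [0.4967, -0.1188, 0.1548]
tool_rot: [-3.142, 0.003, -0.098]
force: [-0.5, 0.4, -0.1]
grip_width: 0.0852
finger_force: 0.0
```

```bash
python3 - <<'E'
from h import *
d,K,R,t=grab('side','s1.png'); a=cv2.imread('pics/s1.png')[170:300,190:330]
a=cv2.resize(a,None,fx=4,fy=4,interpolation=cv2.INTER_CUBIC); 
grab('top','t1.png'); b=cv2.resize(cv2.imread('pics/t1.png')[175:285,270:370],None,fx=2.4,fy=2.4)
b=np.pad(b,((0,a.shape[0]-b.shape[0]),(0,0),(0,0)));cv2.imwrite('pics/s1c.png',np.hstack([a,b]))
print(proj(K,R,t,bot.observe()['position']),bot.observe()['position'])
E
```

```text
[259.37466059 228.55218935] [ 0.49773669 -0.11882537  0.15659361]
```

View pics/s1c.png

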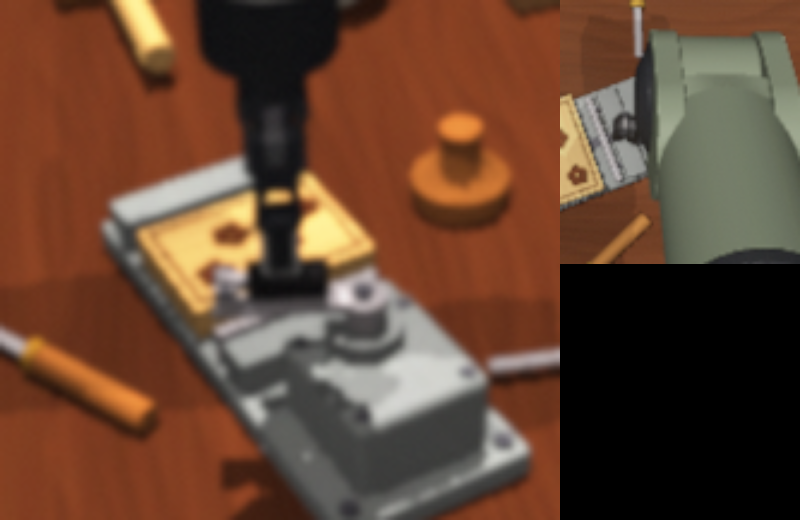

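The near finger is in line with the middle of the grip at crop (285,275), so I'll descend and close.

Call:
{"op": "jog_arm", "data": {"motion": [[0.1,-0.1,0.4,0,1],[0,0,0.4,0,1],[0,0,0.4,0,1],[0,0,0.4,0,1],[0,0,0,0,1]]}}

```text
clock: 4.05
position: [0.5002, -0.1156, 0.1065]
tool_rot: [-3.141, 0.003, -0.098]
force: [0.4, 0.2, -0.4]
grip_width: 0.0857
finger_force: 0.0
```

Call:
{"op": "jog_arm", "data": {"motion": [[0,0,0,0,0],[0,0,0,0,0],[0,0,0,0,0],[0,0,0,0,0],[0,0,0,0,0],[0,0,0,0,0]], "newtons": 30}}

```text
clock: 4.65
position: [0.5014, -0.1155, 0.1086]
tool_rot: [-3.141, -0.001, -0.098]
force: [0.3, 3.9, 4.6]
grip_width: 0.0228
finger_force: 29.6
```

Call:
{"op": "jog_arm", "data": {"motion": [[-0.02,0,-0.23,0,0],[-0.07,0,-0.23,0,0],[-0.11,0,-0.21,0,0],[-0.15,0,-0.18,0,0],[0,0,0,0,0]]}}

```text
clock: 5.15
position: [0.4902, -0.1143, 0.1345]
tool_rot: [-3.141, -0.0, -0.098]
force: [-0.6, 6.0, -4.3]
grip_width: 0.0228
finger_force: 31.0
```

Call:
{"op": "jog_arm", "data": {"motion": [[-0.18,0,-0.15,0,0],[-0.21,0,-0.11,0,0],[-0.23,0,-0.07,0,0],[-0.23,0,-0.02,0,0],[0,0,0,0,0]]}}

```text
clock: 5.65
position: [0.4671, -0.1121, 0.146]
tool_rot: [-3.141, -0.006, -0.098]
force: [6.0, 4.2, 6.4]
grip_width: 0.0225
finger_force: 29.2
```

Call:
{"op": "jog_arm", "data": {"motion": [[-0.1,0,0,0,0],[-0.1,0,0,0,0],[0,0,0,0,0]]}}

```text
clock: 5.95
position: [0.4619, -0.1115, 0.1462]
tool_rot: [-3.141, -0.007, -0.098]
force: [9.2, 3.8, 8.3]
grip_width: 0.0225
finger_force: 28.8
```

Call:
{"op": "jog_arm", "data": {"motion": [[-0.1,0,0,0,0],[0,0,0,0,0]]}}

```text
clock: 6.15
position: [0.4587, -0.1112, 0.146]
tool_rot: [-3.141, -0.006, -0.098]
force: [9.2, 5.0, 9.1]
grip_width: 0.0219
finger_force: 28.8
```

```bash
python3 - <<'E'
from h import *
d,K,R,t=grab('side','s2.png'); a=cv2.imread('pics/s2.png')[170:290,190:330]
cv2.imwrite('pics/s2c.png',cv2.resize(a,None,fx=5,fy=5,interpolation=cv2.INTER_CUBIC))
o=bot.observe(); print(o['position'],o['force'],o['moment'])
E
```

```text
[ 0.45871449 -0.11117512  0.14603637] [9.48887566 3.63215268 9.16232789] [ 1.08576213 -2.07210946  0.05960466]
```

View pics/s2c.png

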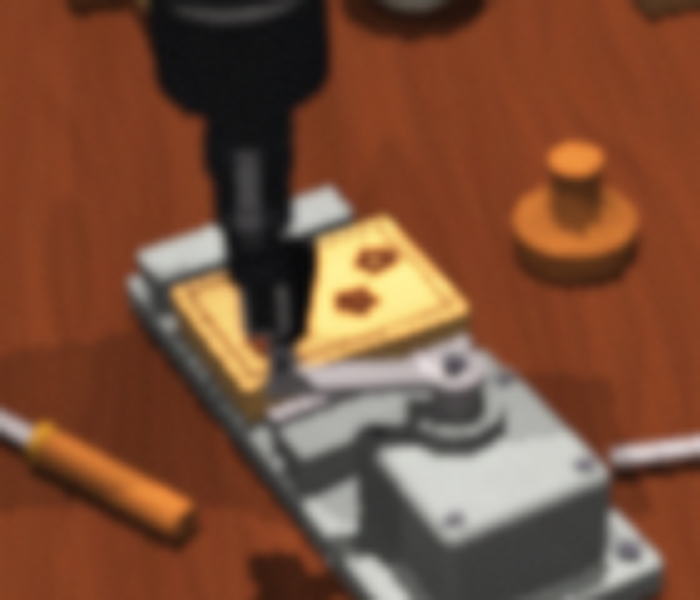

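The side view shows the handle between the fingers, from hinge (283,378) to top (300,250), still leaning slightly inward.

```bash
python3 - <<'E'
from h import *
d,K,R,t=grab('side')
S=lambda u,v,z: onz(K,R,t,u/5+190-.4,v/5+170-.4,z)
print(S(285,378,.118),S(455,364,.110))
for l in(0,.01,.02):
  q=[(proj(K,R,t,(.464+l*z/.06,-.1115,.122+z))-[190,170])*5 for z in(0,.06)]; print(np.round(q))
E
```

```text
[ 0.46566344 -0.12535926  0.118     ] [ 0.54545847 -0.12060354  0.11      ]
[[276. 351.]
 [267. 247.]]
[[276. 351.]
 [290. 244.]]
[[276. 351.]
 [312. 242.]]
```

Call:
{"op": "jog_arm", "data": {"motion": [[-0.1,0,0,0,0],[0,0,0,0,0]]}}

```text
clock: 6.45
position: [0.4557, -0.1108, 0.146]
tool_rot: [-3.141, -0.006, -0.098]
force: [8.5, 3.4, 6.4]
grip_width: 0.0221
finger_force: 28.8
```

Call:
{"op": "jog_arm", "data": {"motion": [[0,0,0,0,1],[0,0,0,0,1],[0,0,0,0,1],[0,0,0,0,1],[0,0,0,0,1],[0.5,0,-0.1,0,1],[0.5,0,0,0,1],[0.5,0,0,0,1],[0.4,0,0,0,1],[0,0,0,0,1]]}}

```text
clock: 7.45
position: [0.511, -0.1166, 0.1471]
tool_rot: [-3.141, -0.0, -0.098]
force: [-0.9, 0.6, 0.5]
grip_width: 0.0851
finger_force: 0.0
```

Call:
{"op": "jog_arm", "data": {"motion": [[0,0,0,0,0],[0,0,0,0,0],[0,0,0,0,0],[0,0,0,0,0],[0,0,0,0,0],[0,0,0,0,0],[0,0,0,0,0],[0,0,0,0,0]]}}

```text
clock: 8.25
position: [0.51, -0.1167, 0.1473]
tool_rot: [-3.142, 0.0, -0.098]
force: [0.8, 1.1, 0.7]
grip_width: -0.0
finger_force: 0.0
```

Call:
{"op": "jog_arm", "data": {"motion": [[-0.2,0,0,0,0],[-0.1,0,0,0,0],[0,0,0,0,0]]}}

```text
clock: 8.55
position: [0.5005, -0.1158, 0.1474]
tool_rot: [3.142, 0.0, -0.098]
force: [-0.3, 0.6, -0.1]
grip_width: -0.0003
finger_force: 0.0
```

Call:
{"op": "jog_arm", "data": {"motion": [[-0.1,0,0,0,0],[-0.1,0,0,0,0],[0,0,0,0,0]]}}

```text
clock: 8.85
position: [0.4947, -0.1152, 0.1473]
tool_rot: [3.142, 0.0, -0.098]
force: [0.3, -0.4, -0.2]
grip_width: -0.0004
finger_force: 0.0
```

Call:
{"op": "jog_arm", "data": {"motion": [[-0.1,0,0,0,0],[0,0,0,0,0]]}}

```text
clock: 9.05
position: [0.4923, -0.1149, 0.1475]
tool_rot: [-3.142, -0.001, -0.098]
force: [0.7, -0.2, 0.4]
grip_width: 0.0001
finger_force: 0.6
```

Call:
{"op": "jog_arm", "data": {"motion": [[-0.1,0,0,0,0],[0,0,0,0,0]]}}

```text
clock: 9.25
position: [0.4893, -0.1146, 0.1475]
tool_rot: [3.142, -0.001, -0.098]
force: [3.4, 0.4, 1.0]
grip_width: -0.0001
finger_force: 1.3
```

Call:
{"op": "jog_arm", "data": {"motion": [[-0.1,0,0,0,0],[0,0,0,0,0]]}}

```text
clock: 9.45
position: [0.487, -0.1144, 0.1477]
tool_rot: [-3.142, -0.002, -0.098]
force: [7.3, -0.2, 1.4]
grip_width: 0.0002
finger_force: 3.6
```

Call:
{"op": "jog_arm", "data": {"motion": [[-0.1,0,0,0,0],[0,0,0,0,0]]}}

```text
clock: 9.65
position: [0.486, -0.1142, 0.1481]
tool_rot: [-3.141, -0.007, -0.098]
force: [19.4, -2.5, -6.7]
grip_width: -0.0001
finger_force: 9.6
```

Call:
{"op": "jog_arm", "data": {"motion": [[-0.07,0,0,0,0],[0,0,0,0,0]]}}

```text
clock: 9.85
position: [0.4854, -0.114, 0.1484]
tool_rot: [-3.141, -0.01, -0.098]
force: [27.7, -3.5, -10.7]
grip_width: -0.0001
finger_force: 13.8
```

Call:
{"op": "jog_arm", "data": {"motion": [[0.3,0,0,0,0],[0,0,0,0,1],[0,0,0,0,1],[0,0,0,0,1],[0,0,0,0,1],[0,0,0,0,1],[0,0,0,0,1]]}}

```text
clock: 10.55
position: [0.4899, -0.1147, 0.1473]
tool_rot: [-3.142, 0.0, -0.098]
force: [-0.1, -0.1, 0.7]
grip_width: 0.0848
finger_force: 0.0
```

```bash
python3 - <<'E'
from h import *
d,K,R,t=grab('side','s3.png'); a=cv2.imread('pics/s3.png')[170:290,190:330]
cv2.imwrite('pics/s3c.png',cv2.resize(a,None,fx=5,fy=5,interpolation=cv2.INTER_CUBIC))
o=bot.observe(); print(o['position'],o['qpos'],o['grip_width'])
for l in(0,.01):
  q=[(proj(K,R,t,(.4635+l*z/.06,-.1115,.122+z))-[190,170])*5 for z in(0,.06)]; print(np.round(q))
E
```

```text
[ 0.48997796 -0.11469888  0.14730783] [ 0.23884853  0.45101571 -0.16494542  1.98944623  0.11008484  0.70952735
 -1.66255419] 0.08527325864395527
[[275. 351.]
 [266. 247.]]
[[275. 351.]
 [289. 244.]]
```

View pics/s3c.png

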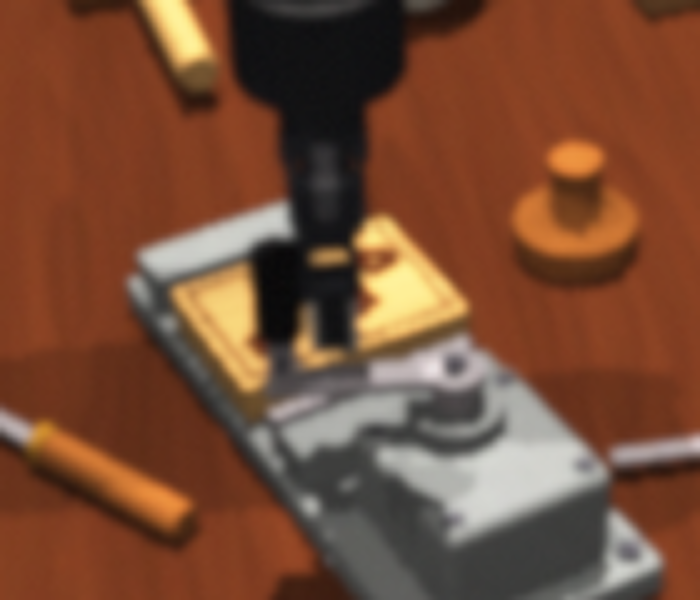

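Handle now stands upright, from (278,372) to (275,245). I'll raise the tool and make a half turn so the wrist has range to follow the crank.

Call:
{"op": "jog_arm", "data": {"motion": [[0,0,-0.7,0,1],[0,0,-0.7,0,1],[0,0,-0.7,-1,1],[-0.5,0,0,-1,1],[-0.4,0,0,-1,1],[0,0,0,-1,1],[0,0,0,-1,1],[0,0,0,-1,1],[0,0,0,-1,1],[0,0,0,-1,1],[0,0,0,-1,1],[0,0,0,-1,1]]}}

```text
clock: 11.8
position: [0.463, -0.1152, 0.2103]
tool_rot: [-3.142, 0.0, 0.705]
force: [0.6, -1.5, -0.5]
grip_width: 0.0852
finger_force: 0.0
```

Call:
{"op": "jog_arm", "data": {"motion": [[0,0,0,-1,1],[0,0,0,-1,1],[0,0,0,-1,1],[0,0,0,-1,1],[0,0,0,-1,1],[0,0,0,-1,1],[0,0,0,-1,1],[0,0,0,-1,1],[0,0,0,-1,1],[0,0,0,-1,1],[0,0,0,-1,1],[0,0,0,-1,1]]}}

```text
clock: 13.0
position: [0.463, -0.1152, 0.2103]
tool_rot: [-3.142, 0.0, 1.665]
force: [-0.2, 0.1, 0.2]
grip_width: 0.0853
finger_force: 0.0
```

Call:
{"op": "jog_arm", "data": {"motion": [[0,0,0,-1,1],[0,0,0,-1,1],[0,0,0,-1,1],[0,0,0,-1,1],[0,0,0,-1,1],[0,0,0,-1,1],[0,0,0,-1,1],[0,0,0,-1,1],[0,0,0,-1,1],[0,0,0,-1,1],[0,0,0,-1,1],[0,0,0,-1,1]]}}

```text
clock: 14.2
position: [0.463, -0.1152, 0.2103]
tool_rot: [-3.141, -0.0, 2.625]
force: [0.1, -0.5, 0.5]
grip_width: 0.0853
finger_force: 0.0
```

Call:
{"op": "jog_arm", "data": {"motion": [[0,0,0,-1,1],[0,0,0,-1,1],[0,0,0,-1,1],[0,0,0,-1,1],[0,0,0,-1,1],[0,0,0,0,1]]}}

```text
clock: 14.8
position: [0.463, -0.1153, 0.2102]
tool_rot: [3.141, -0.0, 3.023]
force: [0.0, 0.3, 0.3]
grip_width: 0.0852
finger_force: 0.0
```

```bash
python3 - <<'E'
from h import *
o=bot.observe(); print(o['position'],o['qpos'],o['tool_rot'],o['force'])
E
```

```text
[ 0.46298818 -0.11526497  0.21023826] [ 0.80015067  0.42917142 -0.87405582  1.96905451  0.40959026  0.92890298
  1.17111334] [ 3.14143797e+00 -1.50695177e-04  3.02304410e+00] [0.0062237  0.31744977 0.30011155]
```

Call:
{"op": "jog_arm", "data": {"motion": [[0,0.12,0.5,0.15,1],[0,0,0.5,0,1],[0,0,0.5,0,1],[0,0,0.5,0,1],[0,0,0.2,0,1],[0,0,0,0,1]]}}

```text
clock: 15.4
position: [0.4631, -0.1114, 0.1434]
tool_rot: [3.141, -0.002, 3.01]
force: [0.2, -0.3, 0.4]
grip_width: 0.0857
finger_force: 0.0
```

Call:
{"op": "jog_arm", "data": {"motion": [[0,0,0,0,0],[0,0,0,0,0],[0,0,0,0,0],[0,0,0,0,0],[0,0,0,0,0],[0,0,0,0,0]], "newtons": 50}}

```text
clock: 16.0
position: [0.4637, -0.1115, 0.1447]
tool_rot: [-3.142, 0.001, 3.01]
force: [-1.6, 1.0, 6.8]
grip_width: 0.0226
finger_force: 48.5
```

Call:
{"op": "jog_arm", "data": {"motion": [[0.03,0.11,0,0.5,0],[-0.005,0.2,0,1,0],[-0.008,0.213,0,1,0],[-0.008,0.213,0,1,0],[0,0,0,0,0]]}}

```text
clock: 16.5
position: [0.4688, -0.0903, 0.1448]
tool_rot: [-3.141, 0.001, 2.727]
force: [1.5, -2.0, 4.3]
grip_width: 0.0226
finger_force: 49.0
```

```bash
cat > p.py <<'E'
from h import *
o=bot.observe(); p=o['position'];ax=np.array([.5435,-.1195]);r=p[:2]-ax;R=np.linalg.norm(r);u=r/R;tg=np.array([u[1],-u[0]])
f=o['force'][:2]; phi=np.arctan2(r[1],r[0])
print('pos',p.round(4),'R',R.round(4),'phi',phi.round(3),'yaw',o['tool_rot'][2].round(3),'push',(-f@tg).round(1),'out',(-f@u).round(1),'F',o['force'].round(1),'q7',o['qpos'][6].round(2),'w',o['grip_width'].round(4))
E
python3 p.py
```

```text
Traceback (most recent call last):
  File "p.py", line 4, in <module>
    print('pos',p.round(4),'R',R.round(4),'phi',phi.round(3),'yaw',o['tool_rot'][2].round(3),'push',(-f@tg).round(1),'out',(-f@u).round(1),'F',o['force'].round(1),'q7',o['qpos'][6].round(2),'w',o['grip_width'].round(4))
                                                                                                                                                                                                  ^^^^^^^^^^^^^^^^^^^^^
AttributeError: 'float' object has no attribute 'round'
```

Call:
{"op": "jog_arm", "data": {"motion": [[-0.008,0.213,0,1,0],[-0.008,0.213,0,1,0],[-0.008,0.213,0,1,0],[-0.008,0.213,0,1,0],[-0.008,0.213,0,1,0],[-0.008,0.213,0,1,0]]}}

```text
clock: 17.1
position: [0.4903, -0.0599, 0.1445]
tool_rot: [-3.139, -0.001, 2.247]
force: [-10.7, 1.3, 16.0]
grip_width: 0.0223
finger_force: 50.2
```

```bash
sed -i "s/o\['grip_width'\].round(4)/o['grip_width']/" p.py; python3 p.py; python3 - <<'E'
from h import *
d,K,R,t=grab('side','s4.png'); a=cv2.imread('pics/s4.png')[170:290,190:330]
cv2.imwrite('pics/s4c.png',cv2.resize(a,None,fx=5,fy=5,interpolation=cv2.INTER_CUBIC))
E
```

```text
pos [ 0.4903 -0.0599  0.1445] R 0.0799 phi 2.299 yaw 2.247 push 7.1 out -8.1 F [-10.7   1.3  16. ] q7 0.29 w 0.022314933960699904
```

View pics/s4c.png

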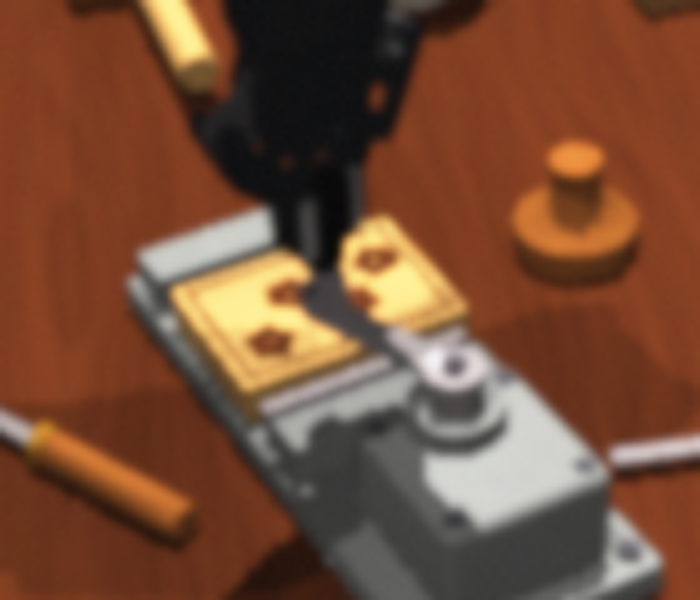

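The crank is turning with the handle upright at (322,255); the radial force is inward, so I'll bias the path outward.

Call:
{"op": "jog_arm", "data": {"motion": [[0.03,0.213,-0.03,1,0],[0.03,0.213,-0.03,1,0],[0.03,0.213,0,1,0],[-0.005,0.213,0,1,0],[-0.008,0.213,0,1,0]]}}

```text
clock: 17.65
position: [0.5159, -0.0437, 0.1451]
tool_rot: [-3.137, 0.0, 1.846]
force: [-5.5, -6.7, -8.3]
grip_width: 0.0225
finger_force: 51.1
```

```bash
python3 p.py
```

```text
pos [ 0.5159 -0.0437  0.1451] R 0.0806 phi 1.92 yaw 1.846 push 7.5 out 4.4 F [-5.5 -6.7 -8.3] q7 -0.07 w 0.02246038945124397
```

Call:
{"op": "jog_arm", "data": {"motion": [[0.007,0.213,0,0.8,0],[0.005,0.213,0,0.8,0],[0.002,0.213,0,0.8,0],[-0.002,0.213,0,0.8,0],[-0.005,0.213,0,0.8,0],[-0.008,0.213,0,1,0]]}}

```text
clock: 18.25
position: [0.5534, -0.0389, 0.145]
tool_rot: [-3.137, 0.002, 1.447]
force: [-7.9, -4.9, -5.7]
grip_width: 0.0229
finger_force: 51.4
```

```bash
python3 p.py
```

```text
pos [ 0.5534 -0.0389  0.145 ] R 0.0812 phi 1.448 yaw 1.447 push 7.2 out 5.8 F [-7.9 -4.9 -5.7] q7 -0.41 w 0.022850090279302918
```

Call:
{"op": "jog_arm", "data": {"motion": [[-0.009,0.213,0,1,0],[-0.009,0.213,0,1,0],[-0.009,0.213,0,1,0],[-0.009,0.213,0,1,0],[-0.009,0.213,0,1,0],[-0.009,0.213,0,1,0],[-0.009,0.213,0,1,0]]}}

```text
clock: 18.95
position: [0.594, -0.0553, 0.145]
tool_rot: [-3.138, 0.003, 0.887]
force: [-8.8, 1.0, -4.5]
grip_width: 0.0231
finger_force: 51.6
```

```bash
python3 p.py
```

```text
pos [ 0.594  -0.0553  0.145 ] R 0.0817 phi 0.904 yaw 0.887 push 7.5 out 4.7 F [-8.8  1.  -4.5] q7 -0.84 w 0.02305321030055038
```

Call:
{"op": "jog_arm", "data": {"motion": [[-0.009,0.213,0,1,0],[-0.009,0.213,0,1,0],[-0.009,0.213,0,1,0],[-0.009,0.213,0,1,0],[-0.009,0.213,0,1,0],[-0.009,0.213,0,1,0],[-0.009,0.213,0,1,0]]}}

```text
clock: 19.65
position: [0.62, -0.0903, 0.1451]
tool_rot: [-3.139, 0.002, 0.328]
force: [-4.6, 6.5, -6.1]
grip_width: 0.0227
finger_force: 51.4
```

```bash
python3 p.py
```

```text
pos [ 0.62   -0.0903  0.1451] R 0.0819 phi 0.365 yaw 0.328 push 7.7 out 2.0 F [-4.6  6.5 -6.1] q7 -1.25 w 0.02268306041857937
```

Call:
{"op": "jog_arm", "data": {"motion": [[0.015,0.213,0,1,0],[0.015,0.213,0,0.9,0],[-0.004,0.213,0,0.9,0],[-0.006,0.213,0,0.9,0],[-0.006,0.213,0,0.9,0]]}}

```text
clock: 20.15
position: [0.6258, -0.1211, 0.145]
tool_rot: [-3.139, 0.004, -0.04]
force: [-6.4, 7.8, -4.9]
grip_width: 0.0225
finger_force: 51.6
```

```bash
python3 p.py
```

```text
pos [ 0.6258 -0.1211  0.145 ] R 0.0824 phi -0.019 yaw -0.04 push 7.7 out 6.6 F [-6.4  7.8 -4.9] q7 -1.5 w 0.022472941996862766
```

Call:
{"op": "jog_arm", "data": {"motion": [[-0.009,0.213,0,0.95,0],[-0.009,0.213,0,0.95,0],[-0.009,0.213,0,0.95,0],[-0.004,0.107,0,0.5,0],[-0.004,0.107,0,0.5,0],[-0.004,0.107,0,0.5,0]]}}

```text
clock: 20.75
position: [0.6205, -0.1484, 0.1451]
tool_rot: [-3.14, 0.003, -0.386]
force: [0.9, 8.4, -8.4]
grip_width: 0.0223
finger_force: 51.2
```

```bash
python3 p.py
```

```text
pos [ 0.6205 -0.1484  0.1451] R 0.0823 phi -0.359 yaw -0.386 push 8.2 out 2.1 F [ 0.9  8.4 -8.4] q7 -1.75 w 0.02229313423985113
```

Call:
{"op": "jog_arm", "data": {"motion": [[0.015,0.107,0,0.45,0],[0.01,0.107,0,0.45,0],[-0.002,0.107,0,0.5,0],[-0.002,0.107,0,0.5,0],[-0.002,0.107,0,0.5,0]]}}

```text
clock: 21.25
position: [0.6142, -0.1619, 0.1451]
tool_rot: [-3.139, 0.004, -0.577]
force: [1.1, 15.2, -7.8]
grip_width: 0.0225
finger_force: 51.3
```

```bash
python3 p.py
```

```text
pos [ 0.6142 -0.1619  0.1451] R 0.0824 phi -0.54 yaw -0.577 push 13.6 out 6.9 F [ 1.1 15.2 -7.8] q7 -1.88 w 0.022526093559814032
```

Call:
{"op": "jog_arm", "data": {"motion": [[0,0,0,0,0],[0,0,0,0,0]]}}

```text
clock: 21.45
position: [0.614, -0.1622, 0.1451]
tool_rot: [-3.14, 0.004, -0.576]
force: [-0.5, 12.0, -6.8]
grip_width: 0.0226
finger_force: 51.4
```

```bash
python3 p.py; python3 p.py; python3 p.py;python3 -c "
from h import *
grab('top','t5.png');print(1)"; python3 p.py
```

```text
pos [ 0.614  -0.1622  0.1451] R 0.0824 phi -0.545 yaw -0.576 push 10.0 out 6.7 F [-0.5 12.  -6.8] q7 -1.88 w 0.022579559088116066
pos [ 0.614  -0.1622  0.1451] R 0.0824 phi -0.545 yaw -0.576 push 10.0 out 6.7 F [-0.5 12.  -6.8] q7 -1.88 w 0.022579559088116066
pos [ 0.614  -0.1622  0.1451] R 0.0824 phi -0.545 yaw -0.576 push 10.0 out 6.7 F [-0.5 12.  -6.8] q7 -1.88 w 0.022579559088116066
1
pos [ 0.614  -0.1623  0.1451] R 0.0824 phi -0.545 yaw -0.576 push 9.9 out 6.4 F [-0.3 11.8 -6.7] q7 -1.88 w 0.022572770178459017
```

The halted push is 10.0 N, which puts the clamp at about 42 N. I'll hold briefly, then release and rise.

Call:
{"op": "jog_arm", "data": {"motion": [[0,0,0,0,0],[0,0,0,0,0],[0,0,0,0,1],[0,0,0,0,1],[0,0,0,0,1],[0,0,0,0,1],[0,0,0,0,1],[0,0,0,0,1]]}}

```text
clock: 22.3
position: [0.6144, -0.1652, 0.1461]
tool_rot: [3.142, -0.0, -0.578]
force: [0.5, 0.5, 0.1]
grip_width: 0.0855
finger_force: 0.0
```

Call:
{"op": "jog_arm", "data": {"motion": [[0,0,-0.5,0,1],[0,0,-0.7,0,1],[0,0,-1,0,1],[0,0,-1,0,1],[0,0,-1,0,1],[0,0,0,0,1]]}}

```text
clock: 22.9
position: [0.6159, -0.1657, 0.2774]
tool_rot: [-3.139, -0.006, -0.579]
force: [0.1, 0.1, -0.1]
grip_width: 0.0856
finger_force: 0.0
```

```bash
python3 - <<'E'
from h import *
d,K,R,t=grab('side','s6.png'); a=cv2.imread('pics/s6.png')[160:300,190:330]
a=cv2.resize(a,None,fx=4,fy=4,interpolation=cv2.INTER_CUBIC)
o=bot.observe();print(o['position'],o['force'])
cv2.imwrite('pics/s6c.png',a)
q=[(proj(K,R,t,(.6135,-.1605,.122+z))-[190,160])*4 for z in(0,.06)]; print(np.round(q))
E
```

```text
[ 0.61516235 -0.16535506  0.27508199] [-0.61638838  0.58218156 -0.22433391]
[[492. 343.]
 [495. 259.]]
```

View pics/s6c.png

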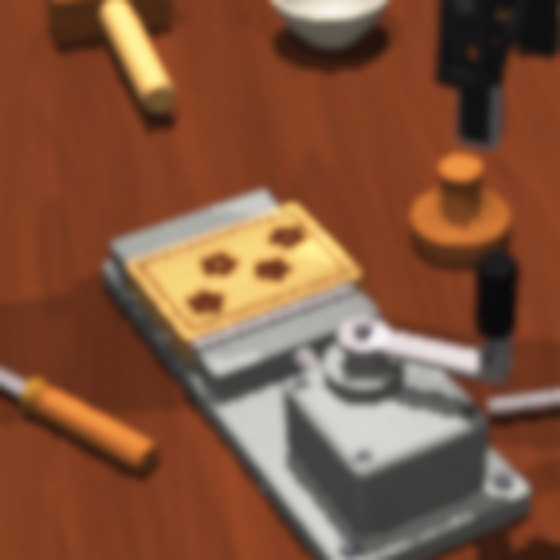

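The handle stands upright at (496,255–365), the board lies flat between the jaws against the fixed jaw, and the gripper is clear. I'm handing in the job.

```bash
python3 -c "
from workcell import bot
print(bot.job_done())"
```

```text
the job is handed in; nothing more can be done
None
```

I swung the handle upright and clamped the board at an estimated 42 N (from a 10 N push at a halt). I then let go and handed the job in at about 23 s; the judge returned no verdict.

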